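Draw the filter plate out of its housing for inspection

TASK

The dust filter is due for inspection. First lift the steel collar up and off the post at the front of the grey filter housing and set it down (do not drop it) inside the shallow steel tray; then swing the housing's cover flap right up and back until it stands open by itself, draw out the filter plate hidden beneath by its grip tab, and hold it up, upright, over the middle of the tray, its lower edge about 10 cm above it. Finish while still holding the plate there, with the flap standing open, the collar in the tray, and the other things on the table left where they are.

Things in the scene. Friction and masses are not known exactly. Their poses are not given: they have to be found in the camera images.
- housing: Grey painted filter box, 130 (x) x 150 (y) x 100 mm high, walls 4 mm, fixed. Origin: centre of its underside; front (post) is own -x, flap hinge along the far (+x) top rim. Inside, under the flap: 122 (x) x 142 (y) mm. The filter plate stands across it 10 mm in front of its centre, in the own y-z plane, side edges loose in 12 mm grooves that reach 54 mm above the table; it draws straight up.
- post_tip (a point): Tip of the fixed upright post, 12 mm thick, in front of the housing (81 mm from the housing's origin along its own -x), 148 mm above the table.
- flap (a joint): Angle of the cover flap (rad): 0 shut (top face 105 mm above the table), 1.57 upright, stop at 1.9. Stiff hinge (friction 0.3 N m): it stays at any angle; lifting by the handle takes about 4 N. Flap 5 mm thick, 154 mm wide, reaching 133 mm from the hinge; a two-pronged fork, 36 mm wide, goes on from its front edge round the post, to 158 mm from the hinge.
- flap_handle (a point): Centre of the flap's black T-bar handle: round bar 14 mm thick, 34 mm long, lying along the housing's y, on a 10 mm central stem; 32 mm above the flap's top face, 112 mm from the hinge; moves with the flap. Held by its two ends (fingers closing along the housing's y), the bar turns between the fingers as the flap swings.
- flap_hinge (a point): Middle of the flap's hinge line (far top rim of the housing, 102.5 mm above the table); the line runs along the housing's y. As the flap opens, the handle goes up and then over to the far side (the housing's +x).
- collar_centre (a point): Centre of the loose steel collar: plain ring, outer diameter 38 mm, bore 20 mm, 24 mm high, about 0.08 kg. It starts dropped over the post, resting on the flap's fork, its lower edge 105 mm above the table; the post's tip stands 19 mm above the collar's top.
- filter_tab (a point): Centre of the filter plate's black grip tab: 12 mm thick (own x), 36 wide (own y), 24 high, amid the plate's top edge. Plate below: aluminium frame, grey mesh, 8 mm thick (own x), 134 wide (own y), 62 high, lower edge 72 mm below this point. Own z runs up the plate. About 0.12 kg. At the start this point is 76 mm above the table, hidden under the flap.
- tray: Shallow open steel tray, 160 (x) x 150 (y) x 22 mm high, walls and floor 4 mm, fixed to the table, on the left or the right of the housing. Origin: centre of its underside.
- zip_box: Bystander: closed cardboard box, 110 x 62 x 48 mm, on the other side of the housing from the tray. Origin: centre of its underside. Leave it.
- glue_bottle: Bystander: white squeeze bottle with nozzle, 40 mm thick, 110 mm high, standing behind to the left. Origin: centre of its underside. Leave it.
- staple_box: Bystander: small card box, 52 x 105 x 34 mm, to the right behind. Origin: centre of its underside. Leave it.

How it is judged (in metres and radians):
On the way, in this order (a step that is already met when the one before it is completed fails the run):
1. the collar lies in the tray, let go (x of collar_centre in the frame of tray between -0.07 and 0.07 m and y of collar_centre in the frame of tray between -0.065 and 0.065 m and height (world z) of collar_centre below 0.035 m and contact force between collar and the fingers below 0.1 N and linear speed of collar below 0.05 m/s), for 0.2 s.
2. the cover flap stands open (more than 1.2 rad) (value of joint flap above 1.2 rad), for 0.2 s.
3. the filter plate is drawn out, held clear above the housing's rim (z of filter_tab in the frame of housing above 0.175 m and contact force between filter and the fingers above 1 N), for 0.1 s.
At the end, for the whole second after the job is handed in: The plate is held at rest in the gripper, upright within 0.26 rad, its tab within 50 mm (level) of the tray's centre and 155 to 340 mm above the table (lower edge 60 to 245 mm above the rim); the flap is open more than 1.2 rad; the collar lies in the tray (x of collar_centre in the frame of tray between -0.07 and 0.07 m and y of collar_centre in the frame of tray between -0.065 and 0.065 m and height (world z) of collar_centre below 0.035 m and value of joint flap above 1.2 rad and horizontal distance between filter_tab and tray below 0.05 m and height (world z) of filter_tab between 0.155 and 0.34 m and angle between filter_tab's own z axis and vertical below 0.26 rad and contact force between filter and the fingers above 1 N and linear speed of filter below 0.05 m/s); the arm keeps its last pose, push and grip.
It fails at once if a bystander was moved by more than 30 mm (distance of any of zip_box, glue_bottle, staple_box from where it was at the start of the episode above 0.03 m).
It fails at once if the collar was dropped or thrown (faster than 1.2 m/s) (linear speed of collar above 1.2 m/s).
It also fails if it takes over 72 s, if anything falls off the work surface, if the arm or the gripper's body presses on something with over 40 N, if the wrist force passes 120 N, or if a joint passes its speed limit or range.

ROBOT

A 7-joint arm with a two-finger parallel gripper is mounted at the origin on the work surface; the furniture and walls round the work are solid. World frame = base frame: x ahead of the robot, y to its left, z up, the work surface at z = 0. Lengths are in m, angles in degrees, forces in N, time in s.
With the tool pointing down it reaches from about 0.425 to 0.875 m from the base axis. Payload 4.7 kg.
Tool frame: the origin (TCP) lies midway between the tips of the shut fingers; the grasp point (between the pads) lies 19 mm behind it (env.grip_depth is the distance from the TCP to the grasp point, in m); z points along the fingers, y is the line along which they close (so a half turn about z gives the same grasp; the last joint's range is limited). The gripper opens to 87 mm and grips with 3 to 60 N. Pads are 19 mm wide; open, the fingers measure 117 mm over their backs; the gripper's body (75 mm by 190 mm) begins 51 mm behind the grasp point.
Start: joints at [-71.729, 18.392, -4.016, 83.108, 1.295, 78.541, -3.26], TCP at [0.195, 0.62, 0.223] pointing down, gripper open.
Joint ranges: [-163.93, 163.93], [-17.29, 119.83], [-79.2, 71.16], [3.27, 140.29], [-89.18, 269.18], [5.43, 117.66], [-154.24, 154.24]. Speed limits (degrees/s): [147.25, 147.25, 180, 180, 180, 180, 180].

INTERFACE

Orientations are given as [roll, pitch, yaw] about the fixed x, y, z axes, in that order (R = Rz(yaw) Ry(pitch) Rx(roll)).
In Python, from cell import get_obs, optics, env, nets gives the robot as it stands.
- The arm moves only by the shell command python3 -m creep 'ROWS' [FORCE]. ROWS is JSON, a list of rows, each an object of numbers: "wx", "wy", "wz": the turn, a rotation vector about the tool's x, y, z in degrees; "tx", "ty", "tz": the shift along the tool's x, y, z in mm; "gripper": the opening, from -1 (shut) to 1 (fully open). A call has 1 to 5 rows; each row is the pose to reach, as a shift and turn from the pose commanded when the call began, along the tool's axes at that moment; what a row does not reach only later rows make up. A row lasts 1/12 s, in which the tool goes at most 41.7 mm and 7.16 degrees, less where a joint would pass 70% of its speed; a pose out of reach is approached as far as the arm can. A call with a gripper value outside its range is refused whole. The fingers move at their own pace and stop on an object; FORCE is the grip in N (left out, the last holds). Time passes only in rows, so rows that repeat a pose let the fingers close. It gives the time, the measured TCP pose, the force, the opening and the grip force at its end, in the units of the state.
- get_obs(): the state, without advancing time (a new reading comes with each control period).
- optics.read_camera(name): name is "side" or "top" or "wrist"; returns (picture, depth): 480x640x3 uint8, red, green, blue; 480x640 float32, m along the optical axis (not along the pixel's ray), 0 where there is no reading.
- optics.camera_info(name): a dict with "fovy" (degrees; the focal length in pixels is half the picture's height over the tangent of half this angle, whatever the lens; pixels are square), "cx", "cy" (the principal point, pixels), "R" (3x3) and "t" (3): a world point X has camera coordinates R X + t; the wrist camera has in their place "tool_from_camera" (4x4, takes a point from camera to tool coordinates, whose origin is the TCP and whose axes are the flange's). Camera axes: x right, y down, z forward; pixel columns grow to the right and rows downward; lengths in m; the calibration is good to about 2 mm. A picture is of the moment at which its call begins: read the wrist's pose just before it. camera_info takes no time and is no camera call.
- env.sign_off(): hands the job in; it is judged then, once.
Trained networks look in the newest picture that a camera, given by its name, has taken for a name from the list of things; names that differ only in an ending like _2 or _b are one class to them, and where a whole thing is asked for, a point or a joint stands for the part that bears it (a point fixed in the world has none). Each returns a list of dicts, best first, with "confidence" (0 to 1); they miss things now and then, are a little off and sometimes report something else, mostly with a low value. They report only what shows in the picture. A call takes as long as a camera call.
- nets.look_for(query, camera): "point" ([x, y, z] in m, in world coordinates, good to about 4 mm: the middle of the surface that is visible of it).
- nets.place_of(query, camera): "point" ([x, y, z] in m, in world coordinates, good to about 4 mm: a listed point, or the origin of a listed thing).
The state is a dict: "time_s": time; "qpos": joint angles; "joint_velocities": joint speeds; "effort": joint torques, N m; "tool_pos": TCP position; "tool_rot": TCP orientation; "force": force on the tool from outside, world axes, zero at the start; "wrist_torque": the same for the moment, N m; "grip_width": finger opening in m; "grasp_force": force on a finger pad.
Only numpy, scipy, OpenCV 4.12 (cv2) and the standard library are available. Lean on these libraries where they do the work, as an engineer would, in place of code of your own. Each camera call takes 0.05 s, during which the arm holds its last target. There are 200 camera calls.

## Working session

There is one attempt and no reset: what is moved stays moved. The work goes in short steps, Python scripts to look and compute and a shell command to move; the robot and the scene stay as the last step left them, time stands still between calls to the robot, and variables do not carry over. Pictures are saved under pics/ and viewed, at most 10 in all, crops included, and the job is handed in when it is done.

```bash
ls; mkdir -p pics; cat > h.py <<'E'
import numpy as np, cv2
from scipy.spatial.transform import Rotation as R
from cell import get_obs, optics, env, nets
def snap(c,name=None):
    im,d=optics.read_camera(c)
    if name: cv2.imwrite(f'pics/{name}.png',im[:,:,::-1])
    return im,d
def tool():
    o=get_obs(); return np.array(o['tool_pos']),R.from_euler('xyz',o['tool_rot'],degrees=True)
def delta(target, yaw=None, grasp=True):
    """print tool-axis shift(mm) to bring grasp point (or TCP) to target; yaw turn"""
    p,r=tool(); g=p-(r.as_matrix()[:,2]*env.grip_depth if grasp else 0)
    print('shift mm',np.round(r.inv().apply(np.array(target)-g)*1000,1),'rot',np.round(r.as_euler('xyz',degrees=True),1))
def cloud(c,d):
    """world points per pixel, fixed cameras"""
    i=optics.camera_info(c); f=240/np.tan(np.radians(i['fovy']/2))
    v,u=np.mgrid[:480,:640]; P=np.stack([(u-i['cx'])/f*d,(v-i['cy'])/f*d,d],-1)
    if 'R' in i: return (P-np.array(i['t']))@np.array(i['R'])
    T=np.array(i['tool_from_camera']); p,r=tool()
    return r.apply((P@T[:3,:3].T+T[:3,3]).reshape(-1,3)).reshape(P.shape)+p
E
python3 - <<'E'
from h import *
print(get_obs())
for c in ['top','side']:
    snap(c,c+'0')
    for q in ['housing','post_tip','flap_handle','flap_hinge','collar_centre','tray','zip_box','glue_bottle','staple_box']:
        r=nets.place_of(q,c)
        print(c,q,[(np.round(x['point'],3),round(x['confidence'],2)) for x in r[:2]])
E
```

```text
pics
{'time_s': 0.0, 'qpos': array([-71.7301143 ,  18.43932278,  -4.01667008,  83.17497565,
         1.29638176,  78.54143889,  -3.25992611]), 'joint_velocities': array([-0.0215475 ,  0.04708213, -0.07508902, -0.09446314, -0.00435227,
        0.04821505,  0.10695756]), 'effort': array([ 6.50485958e-05, -4.91285419e+01, -4.03436981e-01, -3.12537146e+01,
       -6.38693897e-02,  4.33574268e-02,  1.88176305e-04]), 'tool_pos': array([0.1949254 , 0.61949761, 0.22145806]), 'tool_rot': array([-1.79889590e+02,  6.79174099e-03,  1.62541302e+02]), 'force': array([ 0.2993359 ,  0.29050889, -0.86424299]), 'wrist_torque': array([ 0.02770137, -0.02684691, -0.0186483 ]), 'grasp_force': 0.0, 'grip_width': 0.0868910386363908}
top housing [(array([ 0.542,  0.115, -0.005]), 0.69), (array([ 0.445, -0.309, -0.   ]), 0.39)]
top post_tip [(array([0.464, 0.088, 0.146]), 0.83)]
top flap_handle []
top flap_hinge [(array([0.602, 0.14 , 0.103]), 0.57)]
top collar_centre []
top tray [(array([ 0.444, -0.31 , -0.002]), 0.81)]
top zip_box [(array([ 0.439,  0.356, -0.001]), 0.64)]
top glue_bottle [(array([ 0.623,  0.287, -0.004]), 0.62)]
top staple_box [(array([ 0.605, -0.208, -0.001]), 0.58)]
side housing [(array([0.542, 0.112, 0.001]), 0.87), (array([0.606, 0.14 , 0.104]), 0.48)]
side post_tip [(array([0.539, 0.112, 0.002]), 0.64), (array([0.472, 0.088, 0.151]), 0.58)]
side flap_handle [(array([0.498, 0.099, 0.136]), 0.56)]
side flap_hinge [(array([0.607, 0.139, 0.108]), 0.61)]
side collar_centre [(array([0.467, 0.093, 0.116]), 0.78)]
side tray [(array([ 0.447, -0.313, -0.001]), 0.88)]
side zip_box [(array([ 0.44 ,  0.356, -0.004]), 0.93)]
side glue_bottle [(array([0.626, 0.287, 0.001]), 0.78), (array([ 0.607, -0.206,  0.002]), 0.25)]
side staple_box [(array([ 0.608, -0.207, -0.001]), 0.93)]
```

View pics/top0.png

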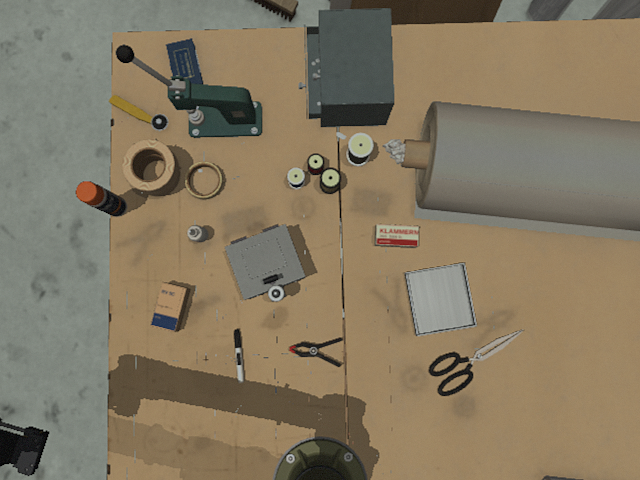

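View pics/side0.png

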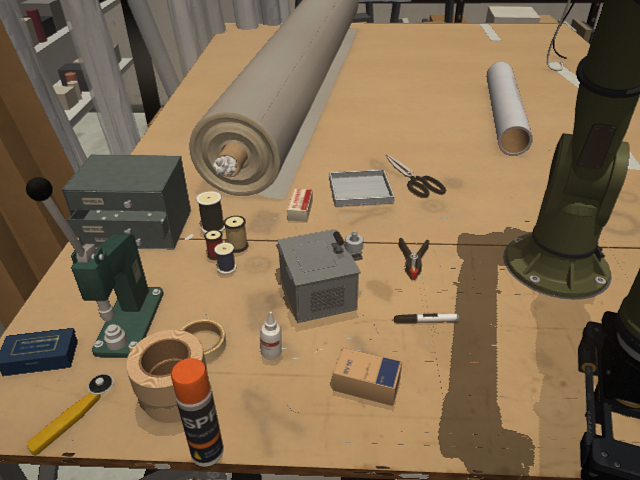

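```bash
python3 - <<'E'
from h import *
for c in ['top','side']:
    im,d=snap(c); P=cloud(c,d); 
    # flap top plane
    m=(d>0)&(abs(P[...,2]-.105)<.004)&(abs(P[...,0]-.54)<.12)&(abs(P[...,1]-.115)<.12)
    q=P[m][:,:2].astype(np.float32); print(c,m.sum(),cv2.minAreaRect(q), q.mean(0))
    m=(d>0)&(P[...,2]>.131)&(P[...,2]<.16)&(abs(P[...,0]-.51)<.07)&(abs(P[...,1]-.1)<.05)
    q=P[m]; h=q[q[:,0]>.482]; po=q[q[:,0]<.482]
    print('handle',len(h),h.mean(0),h.max(0),cv2.minAreaRect(h[:,:2].astype(np.float32)),'post',len(po),po.mean(0),po.max(0))
    m=(d>0)&(P[...,2]>.018)&(P[...,2]<.026)&(abs(P[...,0]-.445)<.12)&(abs(P[...,1]+.31)<.12)
    print('tray',cv2.minAreaRect(P[m][:,:2].astype(np.float32)))
E
```

```text
top 2702 ((0.5338228344917297, 0.11335574090480804), (0.16456641256809235, 0.15420080721378326), 19.479387283325195) [0.54380596 0.1175932 ]
handle 94 [0.49790966 0.10006852 0.14344254] [0.50890201 0.11791656 0.14850572] ((0.49310821294784546, 0.09944747388362885), (0.026281466707587242, 0.033114876598119736), 14.65155029296875) post 96 [0.46553144 0.08943815 0.13652123] [0.48015171 0.10589385 0.15601778]
tray ((0.4447174072265625, -0.3108355402946472), (0.15982863306999207, 0.1517796516418457), 7.675541877746582)
side 3078 ((0.5317516922950745, 0.11511211097240448), (0.1676226705312729, 0.1587839275598526), 19.44036293029785) [0.54389834 0.1271129 ]
handle 94 [0.49855091 0.10737031 0.14026624] [0.51009107 0.12226017 0.1449763 ] ((0.4987473487854004, 0.1033293604850769), (0.013319194316864014, 0.038041163235902786), 19.88119125366211) post 43 [0.46656029 0.09408279 0.13958188] [0.47702534 0.09942028 0.14918738]
tray ((0.4444722831249237, -0.3078749179840088), (0.16052617132663727, 0.15953901410102844), 7.925197124481201)
```

The top view shows the housing at (265,262), the collar at (277,293) in front of it and the tray at (441,299). The zip box is at (169,306), the glue bottle at (197,233) and the staple box at (397,235). The side view agrees, and the network positions match the depth data. Housing yaw is about 19.5°. I'll move above the post with the fingers closing along the housing's y.

```bash
python3 -m creep '[{"tx":-26,"ty":-27,"gripper":1},{"tx":-54,"ty":-54,"gripper":1},{"tx":-81,"ty":-82,"gripper":1},{"tx":-108,"ty":-110,"gripper":1},{"tx":-135,"ty":-137,"gripper":1}]'
python3 -m creep '[{"tx":-27,"ty":-27},{"tx":-54,"ty":-54},{"tx":-81,"ty":-82},{"tx":-108,"ty":-110},{"tx":-135,"ty":-137}]'
python3 -m creep '[{"tx":-30,"ty":-30},{"tx":-60,"ty":-60},{"tx":-90,"ty":-90},{"tx":-120,"ty":-120},{"tx":-148,"ty":-150}]'
python3 -m creep '[{"wz":7},{"wz":14},{"wz":21},{"wz":28},{"wz":35}]'
python3 -m creep '[{"wz":7},{"wz":14},{"wz":21},{"wz":28},{"wz":35}]'
python3 -m creep '[{"wz":7},{"wz":14},{"wz":21},{"wz":28},{"wz":35}]'
python3 -m creep '[{"wz":7},{"wz":14},{"wz":21},{"wz":28},{"wz":35}]'
python3 -m creep '[{"wz":3},{"wz":3},{"wz":3}]'
python3 - <<'E'
from h import *
o=get_obs();print(o['qpos'],o['force'])
im,d=snap('wrist','w1'); P=cloud('wrist',d)
for q in ['collar_centre','post_tip','flap_handle']:
    print(q,[(np.round(x['point'],4),round(x['confidence'],2)) for x in nets.place_of(q,'wrist')[:2]])
for lo,hi in [(.125,.132),(.142,.152)]:
    m=(d>0)&(P[...,2]>lo)&(P[...,2]<hi)&(abs(P[...,0]-.48)<.05)&(abs(P[...,1]-.09)<.04)
    q=P[m]; print(lo,m.sum(),q.mean(0) if len(q) else 0, cv2.minAreaRect(q[:,:2].astype(np.float32)) if len(q) else 0)
delta([.466,.0895,.128])
E
```

```text
[-71.72880359  18.39160255  -4.01549435  83.10981007   1.29426082
  78.53997724  -3.26157945] [-0.34649216 -0.03952566  0.00694746]
collar_centre []
post_tip []
flap_handle []
0.125 0 0 0
0.142 0 0 0
shift mm [-417.6 -424.8  113.3] rot [180.    0.  162.5]validation failed for argument at $[0]...
validation failed for argument at $[0]...
validation failed for argument at $[0]...
validation failed for argument at $[0]...
validation failed for argument at $[0]...
validation failed for argument at $[0]...
validation failed for argument at $[0]...
validation failed for argument at $[0]...
```

Probably every key is required. I'll test with one full row.

```bash
python3 -m creep '[{"wx":0,"wy":0,"wz":0,"tx":-27,"ty":-27,"tz":0,"gripper":1}]' || python3 -m creep '[{"wx":0.0,"wy":0.0,"wz":0.0,"tx":-27.0,"ty":-27.0,"tz":0.0,"gripper":1.0}]' 20
```

```text
time_s: 1.38
tool_pos: [0.2064, 0.5909, 0.2212]
tool_rot: [179.9, -0.3, 163.1]
force: [-1.8, -0.2, 0.1]
grip_width: 0.0872
grasp_force: 0.0
```

```bash
python3 -m creep '[{"wx":0,"wy":0,"wz":0,"tx":-27,"ty":-27,"tz":0,"gripper":1},{"wx":0,"wy":0,"wz":0,"tx":-54,"ty":-54,"tz":0,"gripper":1},{"wx":0,"wy":0,"wz":0,"tx":-81,"ty":-82,"tz":0,"gripper":1},{"wx":0,"wy":0,"wz":0,"tx":-108,"ty":-110,"tz":0,"gripper":1},{"wx":0,"wy":0,"wz":0,"tx":-135,"ty":-137,"tz":0,"gripper":1}]'
python3 -m creep '[{"wx":0,"wy":0,"wz":0,"tx":-27,"ty":-27,"tz":0,"gripper":1},{"wx":0,"wy":0,"wz":0,"tx":-54,"ty":-54,"tz":0,"gripper":1},{"wx":0,"wy":0,"wz":0,"tx":-81,"ty":-82,"tz":0,"gripper":1},{"wx":0,"wy":0,"wz":0,"tx":-108,"ty":-110,"tz":0,"gripper":1},{"wx":0,"wy":0,"wz":0,"tx":-135,"ty":-137,"tz":0,"gripper":1}]'
python3 -m creep '[{"wx":0,"wy":0,"wz":0,"tx":-27,"ty":-27,"tz":0,"gripper":1},{"wx":0,"wy":0,"wz":0,"tx":-54,"ty":-54,"tz":0,"gripper":1},{"wx":0,"wy":0,"wz":0,"tx":-81,"ty":-82,"tz":0,"gripper":1},{"wx":0,"wy":0,"wz":0,"tx":-108,"ty":-110,"tz":0,"gripper":1},{"wx":0,"wy":0,"wz":0,"tx":-121,"ty":-124,"tz":0,"gripper":1}]'
python3 -m creep '[{"wx":0,"wy":0,"wz":7,"tx":0,"ty":0,"tz":0,"gripper":1},{"wx":0,"wy":0,"wz":14,"tx":0,"ty":0,"tz":0,"gripper":1},{"wx":0,"wy":0,"wz":21,"tx":0,"ty":0,"tz":0,"gripper":1},{"wx":0,"wy":0,"wz":28,"tx":0,"ty":0,"tz":0,"gripper":1},{"wx":0,"wy":0,"wz":35,"tx":0,"ty":0,"tz":0,"gripper":1}]'
python3 -m creep '[{"wx":0,"wy":0,"wz":7,"tx":0,"ty":0,"tz":0,"gripper":1},{"wx":0,"wy":0,"wz":14,"tx":0,"ty":0,"tz":0,"gripper":1},{"wx":0,"wy":0,"wz":21,"tx":0,"ty":0,"tz":0,"gripper":1},{"wx":0,"wy":0,"wz":28,"tx":0,"ty":0,"tz":0,"gripper":1},{"wx":0,"wy":0,"wz":35,"tx":0,"ty":0,"tz":0,"gripper":1}]'
python3 -m creep '[{"wx":0,"wy":0,"wz":7,"tx":0,"ty":0,"tz":0,"gripper":1},{"wx":0,"wy":0,"wz":14,"tx":0,"ty":0,"tz":0,"gripper":1},{"wx":0,"wy":0,"wz":21,"tx":0,"ty":0,"tz":0,"gripper":1},{"wx":0,"wy":0,"wz":28,"tx":0,"ty":0,"tz":0,"gripper":1},{"wx":0,"wy":0,"wz":35,"tx":0,"ty":0,"tz":0,"gripper":1}]'
python3 -m creep '[{"wx":0,"wy":0,"wz":7,"tx":0,"ty":0,"tz":0,"gripper":1},{"wx":0,"wy":0,"wz":14,"tx":0,"ty":0,"tz":0,"gripper":1},{"wx":0,"wy":0,"wz":21,"tx":0,"ty":0,"tz":0,"gripper":1},{"wx":0,"wy":0,"wz":28,"tx":0,"ty":0,"tz":0,"gripper":1},{"wx":0,"wy":0,"wz":35,"tx":0,"ty":0,"tz":0,"gripper":1}]' | head -3
python3 -m creep '[{"wx":0,"wy":0,"wz":3,"tx":0,"ty":0,"tz":0,"gripper":1},{"wx":0,"wy":0,"wz":3,"tx":0,"ty":0,"tz":0,"gripper":1},{"wx":0,"wy":0,"wz":3,"tx":0,"ty":0,"tz":0,"gripper":1}]'
python3 - <<'E'
from h import *
o=get_obs();print(o['qpos'],o['force'])
im,d=snap('wrist','w1'); P=cloud('wrist',d)
for q in ['collar_centre','post_tip','flap_handle']:
    print(q,[(np.round(x['point'],4),round(x['confidence'],2)) for x in nets.place_of(q,'wrist')[:2]])
for lo,hi in [(.125,.132),(.142,.152)]:
    m=(d>0)&(P[...,2]>lo)&(P[...,2]<hi)&(abs(P[...,0]-.48)<.05)&(abs(P[...,1]-.09)<.04)
    q=P[m]; print(lo,m.sum(),q.mean(0) if len(q) else 0, cv2.minAreaRect(q[:,:2].astype(np.float32)) if len(q) else 0)
delta([.466,.0895,.128])
E
```

```text
time_s: 1.8
tool_pos: [0.301, 0.4131, 0.2227]
tool_rot: [180.0, 0.0, 162.5]
force: [1.2, 0.4, -0.4]
grip_width: 0.0869
grasp_force: 0.0
time_s: 2.22
tool_pos: [0.3886, 0.2419, 0.2229]
tool_rot: [179.9, 0.0, 162.5]
force: [1.5, 1.3, -0.1]
grip_width: 0.0869
grasp_force: 0.0
time_s: 2.63
tool_pos: [0.4681, 0.0839, 0.2232]
tool_rot: [-180.0, 0.1, 162.2]
force: [-0.2, 0.1, 0.5]
grip_width: 0.0871
grasp_force: 0.0
time_s: 3.05
tool_pos: [0.4663, 0.0891, 0.2227]
tool_rot: [180.0, -0.0, 127.2]
force: [0.4, 0.1, 0.3]
grip_width: 0.0871
grasp_force: 0.0
time_s: 3.47
tool_pos: [0.4663, 0.0892, 0.2227]
tool_rot: [180.0, -0.0, 92.2]
force: [0.9, 0.2, -0.6]
grip_width: 0.0869
grasp_force: 0.0
time_s: 3.88
tool_pos: [0.4663, 0.0892, 0.2227]
tool_rot: [180.0, -0.0, 57.2]
force: [-0.0, -1.2, 0.2]
grip_width: 0.0874
grasp_force: 0.0
time_s: 4.3
tool_pos: [0.4663, 0.0892, 0.2227]
tool_rot: [-180.0, -0.0, 22.2]
time_s: 4.55
tool_pos: [0.4663, 0.0892, 0.2227]
tool_rot: [-180.0, -0.0, 19.6]
force: [-0.9, -0.8, 0.6]
grip_width: 0.0872
grasp_force: 0.0
[-34.79239876  -3.85897885  19.96952002 107.6850785    1.34704358
  75.92616463 -85.55474527] [-0.94849021 -0.75176415  0.61162966]
collar_centre [(array([0.4684, 0.083 , 0.1177]), 0.74)]
post_tip [(array([0.4672, 0.0859, 0.1461]), 0.84)]
flap_handle [(array([0.4971, 0.1047, 0.1345]), 0.67)]
0.125 1682 [0.46760223 0.08907798 0.12821051] ((0.46694719791412354, 0.08896560966968536), (0.03668734431266785, 0.036933839321136475), 20.914588928222656)
0.142 892 [0.49103268 0.09745266 0.14365156] ((0.482804536819458, 0.09475662559270859), (0.04494909942150116, 0.03309020772576332), 17.94057273864746)
shift mm [ -0.2  -0.4 113.3] rot [-180.    -0.    19.6]
```

View pics/w1.png

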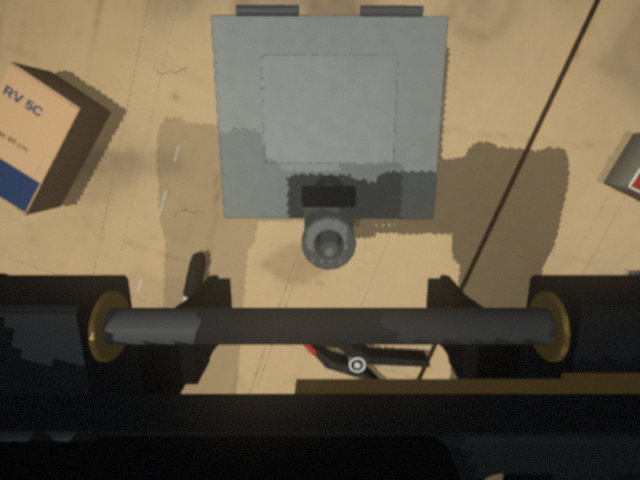

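The wrist view shows the collar at (328,240), the handle at (328,195), and the flap edges aligned with the tool. The collar is centred within 1 mm. Next I'll descend, grip and lift.

```bash
python3 -m creep '[{"wx":0,"wy":0,"wz":0,"tx":0,"ty":0,"tz":25,"gripper":1},{"wx":0,"wy":0,"wz":0,"tx":0,"ty":0,"tz":50,"gripper":1},{"wx":0,"wy":0,"wz":0,"tx":0,"ty":0,"tz":75,"gripper":1},{"wx":0,"wy":0,"wz":0,"tx":0,"ty":0,"tz":95,"gripper":1},{"wx":0,"wy":0,"wz":0,"tx":0,"ty":0,"tz":113,"gripper":1}]'
python3 -m creep '[{"wx":0,"wy":0,"wz":0,"tx":0,"ty":0,"tz":0,"gripper":-1},{"wx":0,"wy":0,"wz":0,"tx":0,"ty":0,"tz":0,"gripper":-1},{"wx":0,"wy":0,"wz":0,"tx":0,"ty":0,"tz":0,"gripper":-1},{"wx":0,"wy":0,"wz":0,"tx":0,"ty":0,"tz":0,"gripper":-1},{"wx":0,"wy":0,"wz":0,"tx":0,"ty":0,"tz":0,"gripper":-1}]' 20
python3 -m creep '[{"wx":0,"wy":0,"wz":0,"tx":0,"ty":0,"tz":0,"gripper":-1},{"wx":0,"wy":0,"wz":0,"tx":0,"ty":0,"tz":0,"gripper":-1},{"wx":0,"wy":0,"wz":0,"tx":0,"ty":0,"tz":0,"gripper":-1},{"wx":0,"wy":0,"wz":0,"tx":0,"ty":0,"tz":0,"gripper":-1},{"wx":0,"wy":0,"wz":0,"tx":0,"ty":0,"tz":0,"gripper":-1}]'
```

```text
time_s: 5.17
tool_pos: [0.4657, 0.0891, 0.1081]
tool_rot: [-180.0, 0.1, 19.6]
force: [0.1, 0.4, 0.1]
grip_width: 0.0868
grasp_force: 0.0
time_s: 5.58
tool_pos: [0.4673, 0.0895, 0.1109]
tool_rot: [-180.0, -0.1, 19.5]
force: [-0.3, -0.1, 0.0]
grip_width: 0.0612
grasp_force: 0.0
time_s: 6.0
tool_pos: [0.4664, 0.0892, 0.1097]
tool_rot: [-180.0, -0.0, 19.5]
force: [0.6, 0.2, 0.6]
grip_width: 0.0341
grasp_force: 20.0
```

Width reads 34 mm where I expected 38, so I'll check before lifting.

```bash
python3 - <<'E'
from h import *
im,d=snap('side'); cv2.imwrite('pics/s2.png',cv2.resize(im[200:320,270:430],(800,600),interpolation=cv2.INTER_CUBIC)[:,:,::-1])
print(get_obs()['grip_width'])
E
```

```text
0.034175200987361445
```

View pics/s2.png

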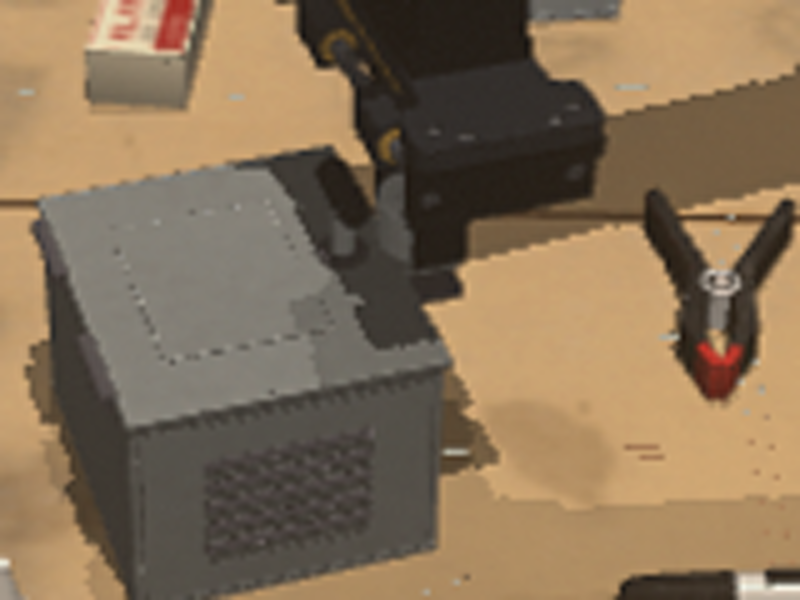

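The crop shows the finger at (440,200) on the collar, with the collar's handle-side edge at (395,220), which looks centred. The pads are probably soft. I'll lift slowly and watch the width.

```bash
python3 -m creep '[{"wx":0,"wy":0,"wz":0,"tx":0,"ty":0,"tz":-3,"gripper":-1},{"wx":0,"wy":0,"wz":0,"tx":0,"ty":0,"tz":-8,"gripper":-1},{"wx":0,"wy":0,"wz":0,"tx":0,"ty":0,"tz":-14,"gripper":-1},{"wx":0,"wy":0,"wz":0,"tx":0,"ty":0,"tz":-22,"gripper":-1},{"wx":0,"wy":0,"wz":0,"tx":0,"ty":0,"tz":-30,"gripper":-1}]' 25
python3 -m creep '[{"wx":0,"wy":0,"wz":0,"tx":0,"ty":0,"tz":-10,"gripper":-1},{"wx":0,"wy":0,"wz":0,"tx":0,"ty":0,"tz":-20,"gripper":-1},{"wx":0,"wy":0,"wz":0,"tx":0,"ty":0,"tz":-30,"gripper":-1},{"wx":0,"wy":0,"wz":0,"tx":0,"ty":0,"tz":-40,"gripper":-1},{"wx":0,"wy":0,"wz":0,"tx":0,"ty":0,"tz":-50,"gripper":-1}]'
python3 - <<'E'
from h import *
for c in ['side','top']:
    im,d=snap(c)
    if c=='side': cv2.imwrite('pics/s3.png',cv2.resize(im[160:310,250:450],(800,600),interpolation=cv2.INTER_CUBIC)[:,:,::-1])
    print([(np.round(x['point'],4),round(x['confidence'],2)) for x in nets.place_of('collar_centre',c)[:2]])
delta([.4447,-.3095,.25])
E
```

```text
time_s: 6.47
tool_pos: [0.4664, 0.0892, 0.1404]
tool_rot: [-180.0, -0.0, 19.5]
force: [0.3, -0.0, -1.2]
grip_width: 0.0344
grasp_force: 25.0
time_s: 6.88
tool_pos: [0.4664, 0.0892, 0.1908]
tool_rot: [-180.0, -0.0, 19.5]
force: [-0.3, -0.3, -1.1]
grip_width: 0.0339
grasp_force: 25.0
[(array([0.4683, 0.0905, 0.1961]), 0.46)]
[(array([0.6   , 0.1389, 0.1033]), 0.35)]
shift mm [-153.7  368.5  -41.7] rot [-180.    -0.    19.5]
```

View pics/s3.png

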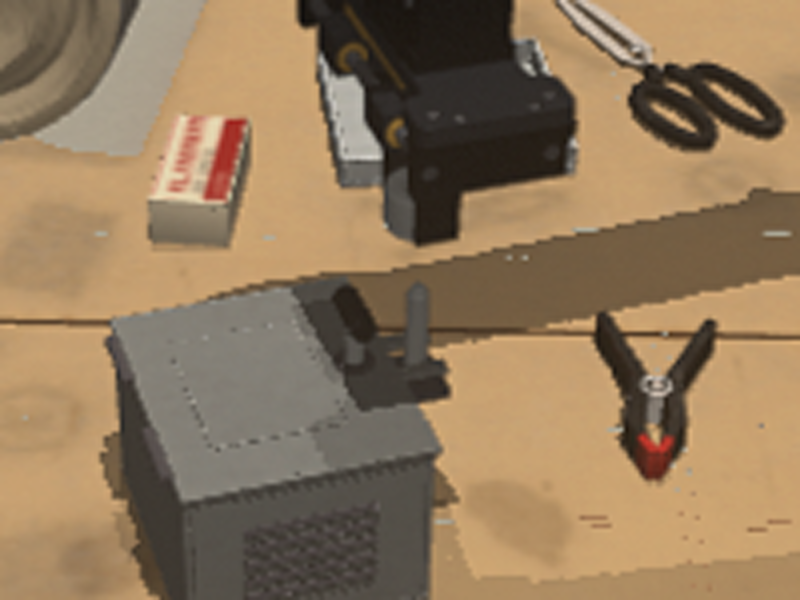

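The crop shows the collar at (400,205) held between the fingers, with the post at (418,320) bare. I'll carry it over the tray centre.

```bash
python3 -m creep '[{"wx":0,"wy":0,"wz":0,"tx":-6,"ty":14,"tz":0,"gripper":-1},{"wx":0,"wy":0,"wz":0,"tx":-16,"ty":38,"tz":0,"gripper":-1},{"wx":0,"wy":0,"wz":0,"tx":-27,"ty":64,"tz":0,"gripper":-1},{"wx":0,"wy":0,"wz":0,"tx":-38,"ty":91,"tz":0,"gripper":-1},{"wx":0,"wy":0,"wz":0,"tx":-49,"ty":118,"tz":0,"gripper":-1}]'
python3 -m creep '[{"wx":0,"wy":0,"wz":0,"tx":-11,"ty":27,"tz":0,"gripper":-1},{"wx":0,"wy":0,"wz":0,"tx":-22,"ty":54,"tz":0,"gripper":-1},{"wx":0,"wy":0,"wz":0,"tx":-34,"ty":81,"tz":0,"gripper":-1},{"wx":0,"wy":0,"wz":0,"tx":-45,"ty":108,"tz":0,"gripper":-1},{"wx":0,"wy":0,"wz":0,"tx":-56,"ty":134,"tz":0,"gripper":-1}]'
python3 -m creep '[{"wx":0,"wy":0,"wz":0,"tx":-11,"ty":27,"tz":0,"gripper":-1},{"wx":0,"wy":0,"wz":0,"tx":-22,"ty":54,"tz":0,"gripper":-1},{"wx":0,"wy":0,"wz":0,"tx":-34,"ty":81,"tz":0,"gripper":-1},{"wx":0,"wy":0,"wz":0,"tx":-43,"ty":103,"tz":0,"gripper":-1},{"wx":0,"wy":0,"wz":0,"tx":-49,"ty":117,"tz":0,"gripper":-1}]'
python3 -m creep '[{"wx":0,"wy":0,"wz":0,"tx":0,"ty":0,"tz":15,"gripper":-1},{"wx":0,"wy":0,"wz":0,"tx":0,"ty":0,"tz":40,"gripper":-1},{"wx":0,"wy":0,"wz":0,"tx":0,"ty":0,"tz":65,"gripper":-1},{"wx":0,"wy":0,"wz":0,"tx":0,"ty":0,"tz":90,"gripper":-1},{"wx":0,"wy":0,"wz":0,"tx":0,"ty":0,"tz":110,"gripper":-1}]'
python3 -m creep '[{"wx":0,"wy":0,"wz":0,"tx":0,"ty":0,"tz":18,"gripper":-1},{"wx":0,"wy":0,"wz":0,"tx":0,"ty":0,"tz":35,"gripper":-1},{"wx":0,"wy":0,"wz":0,"tx":0,"ty":0,"tz":48,"gripper":-1},{"wx":0,"wy":0,"wz":0,"tx":0,"ty":0,"tz":55,"gripper":-1},{"wx":0,"wy":0,"wz":0,"tx":0,"ty":0,"tz":60,"gripper":-1}]'
python3 -m creep '[{"wx":0,"wy":0,"wz":0,"tx":0,"ty":0,"tz":2,"gripper":-1},{"wx":0,"wy":0,"wz":0,"tx":0,"ty":0,"tz":4,"gripper":-1},{"wx":0,"wy":0,"wz":0,"tx":0,"ty":0,"tz":6,"gripper":-1},{"wx":0,"wy":0,"wz":0,"tx":0,"ty":0,"tz":8,"gripper":-1},{"wx":0,"wy":0,"wz":0,"tx":0,"ty":0,"tz":8,"gripper":-1}]'
python3 - <<'E'
from h import *
im,d=snap('side')
print(get_obs()['tool_pos'],[(np.round(x['point'],4),round(x['confidence'],2)) for x in nets.place_of('collar_centre','side')[:2]])
E
```

```text
time_s: 7.5
tool_pos: [0.4588, -0.0395, 0.1887]
tool_rot: [-180.0, 0.1, 19.6]
force: [1.3, -0.3, -0.4]
grip_width: 0.0344
grasp_force: 25.0
time_s: 7.92
tool_pos: [0.4508, -0.1848, 0.1889]
tool_rot: [-180.0, 0.0, 19.5]
force: [0.4, 1.1, 0.0]
grip_width: 0.0343
grasp_force: 25.0
time_s: 8.33
tool_pos: [0.4432, -0.3129, 0.1889]
tool_rot: [180.0, 0.1, 19.4]
force: [-0.4, -0.1, -1.1]
grip_width: 0.0347
grasp_force: 25.0
time_s: 8.75
tool_pos: [0.4433, -0.3093, 0.0769]
tool_rot: [-179.9, 0.1, 19.5]
force: [0.1, 0.7, -0.9]
grip_width: 0.0341
grasp_force: 25.0
time_s: 9.17
tool_pos: [0.444, -0.3098, 0.0184]
tool_rot: [-179.9, 0.1, 19.5]
force: [0.5, 0.9, -1.4]
grip_width: 0.0343
grasp_force: 25.0
time_s: 9.58
tool_pos: [0.4448, -0.31, 0.0117]
tool_rot: [180.0, -0.0, 19.5]
force: [-0.0, 0.8, -0.7]
grip_width: 0.0342
grasp_force: 25.0
[ 0.44477069 -0.31006558  0.01177488] [(array([ 0.4433, -0.3092,  0.0201]), 0.4), (array([0.6056, 0.1394, 0.1022]), 0.37)]
```

```bash
python3 -m creep '[{"wx":0,"wy":0,"wz":0,"tx":0,"ty":0,"tz":1,"gripper":-1},{"wx":0,"wy":0,"wz":0,"tx":0,"ty":0,"tz":2,"gripper":-1},{"wx":0,"wy":0,"wz":0,"tx":0,"ty":0,"tz":2.5,"gripper":-1},{"wx":0,"wy":0,"wz":0,"tx":0,"ty":0,"tz":2.5,"gripper":-1}]'
python3 -m creep '[{"wx":0,"wy":0,"wz":0,"tx":0,"ty":0,"tz":0.5,"gripper":-1},{"wx":0,"wy":0,"wz":0,"tx":0,"ty":0,"tz":1,"gripper":-1},{"wx":0,"wy":0,"wz":0,"tx":0,"ty":0,"tz":1,"gripper":-1}]'
```

```text
time_s: 10.02
tool_pos: [0.4445, -0.3099, 0.0089]
tool_rot: [-180.0, 0.0, 19.5]
force: [1.1, -0.4, -0.9]
grip_width: 0.0342
grasp_force: 25.0
time_s: 10.27
tool_pos: [0.4446, -0.31, 0.0087]
tool_rot: [-180.0, -0.0, 19.5]
force: [-1.4, 3.1, 6.7]
grip_width: 0.0344
grasp_force: 25.0
```

```bash
python3 -m creep '[{"wx":0,"wy":0,"wz":0,"tx":0,"ty":0,"tz":0,"gripper":-0.1},{"wx":0,"wy":0,"wz":0,"tx":0,"ty":0,"tz":0,"gripper":0},{"wx":0,"wy":0,"wz":0,"tx":0,"ty":0,"tz":0,"gripper":1},{"wx":0,"wy":0,"wz":0,"tx":0,"ty":0,"tz":0,"gripper":1},{"wx":0,"wy":0,"wz":0,"tx":0,"ty":0,"tz":0,"gripper":1}]'
python3 -m creep '[{"wx":0,"wy":0,"wz":0,"tx":0,"ty":0,"tz":0,"gripper":1},{"wx":0,"wy":0,"wz":0,"tx":0,"ty":0,"tz":0,"gripper":1},{"wx":0,"wy":0,"wz":0,"tx":0,"ty":0,"tz":0,"gripper":1},{"wx":0,"wy":0,"wz":0,"tx":0,"ty":0,"tz":0,"gripper":1},{"wx":0,"wy":0,"wz":0,"tx":0,"ty":0,"tz":0,"gripper":1}]'
python3 -m creep '[{"wx":0,"wy":0,"wz":0,"tx":0,"ty":0,"tz":-10,"gripper":1},{"wx":0,"wy":0,"wz":0,"tx":0,"ty":0,"tz":-30,"gripper":1},{"wx":0,"wy":0,"wz":0,"tx":0,"ty":0,"tz":-55,"gripper":1},{"wx":0,"wy":0,"wz":0,"tx":0,"ty":0,"tz":-80,"gripper":1},{"wx":0,"wy":0,"wz":0,"tx":0,"ty":0,"tz":-105,"gripper":1}]'
python3 -m creep '[{"wx":0,"wy":0,"wz":0,"tx":0,"ty":0,"tz":-25,"gripper":1},{"wx":0,"wy":0,"wz":0,"tx":0,"ty":0,"tz":-50,"gripper":1},{"wx":0,"wy":0,"wz":0,"tx":0,"ty":0,"tz":-75,"gripper":1},{"wx":0,"wy":0,"wz":0,"tx":0,"ty":0,"tz":-95,"gripper":1},{"wx":0,"wy":0,"wz":0,"tx":0,"ty":0,"tz":-110,"gripper":1}]'
python3 - <<'E'
from h import *
for c in ['side','wrist']:
    im,d=snap(c)
    print([(np.round(x['point'],4),round(x['confidence'],2)) for x in nets.place_of('collar_centre',c)[:2]])
delta([.4974,.1012,.137])
E
```

```text
time_s: 10.68
tool_pos: [0.4446, -0.31, 0.008]
tool_rot: [180.0, -0.0, 19.5]
force: [0.0, -0.1, -0.6]
grip_width: 0.0561
grasp_force: 0.0
time_s: 11.1
tool_pos: [0.4445, -0.3101, 0.008]
tool_rot: [-180.0, -0.0, 19.5]
force: [0.4, 0.4, -0.2]
grip_width: 0.0848
grasp_force: 0.0
time_s: 11.52
tool_pos: [0.4443, -0.3103, 0.1148]
tool_rot: [180.0, -0.0, 19.5]
force: [0.3, 1.1, -0.2]
grip_width: 0.0871
grasp_force: 0.0
time_s: 11.93
tool_pos: [0.4449, -0.3108, 0.226]
tool_rot: [179.9, -0.2, 19.5]
force: [-0.0, -0.5, 0.9]
grip_width: 0.0872
grasp_force: 0.0
[(array([ 0.4464, -0.3081,  0.0129]), 0.46), (array([0.498 , 0.1015, 0.1387]), 0.34)]
[(array([ 0.447 , -0.3188,  0.0188]), 0.64)]
shift mm [ 187.3 -370.   105.1] rot [ 1.80e+02 -1.00e-01  1.95e+01]
```

The collar is in the tray. Now I'll go above the handle.

```bash
python3 -m creep '[{"wx":0,"wy":0,"wz":0,"tx":6,"ty":-12,"tz":0,"gripper":1},{"wx":0,"wy":0,"wz":0,"tx":18,"ty":-36,"tz":0,"gripper":1},{"wx":0,"wy":0,"wz":0,"tx":32,"ty":-63,"tz":0,"gripper":1},{"wx":0,"wy":0,"wz":0,"tx":46,"ty":-91,"tz":0,"gripper":1},{"wx":0,"wy":0,"wz":0,"tx":60,"ty":-119,"tz":0,"gripper":1}]'
python3 -m creep '[{"wx":0,"wy":0,"wz":0,"tx":14,"ty":-28,"tz":0,"gripper":1},{"wx":0,"wy":0,"wz":0,"tx":28,"ty":-55,"tz":0,"gripper":1},{"wx":0,"wy":0,"wz":0,"tx":42,"ty":-83,"tz":0,"gripper":1},{"wx":0,"wy":0,"wz":0,"tx":56,"ty":-110,"tz":0,"gripper":1},{"wx":0,"wy":0,"wz":0,"tx":70,"ty":-138,"tz":0,"gripper":1}]'
python3 -m creep '[{"wx":0,"wy":0,"wz":0,"tx":14,"ty":-28,"tz":0,"gripper":1},{"wx":0,"wy":0,"wz":0,"tx":28,"ty":-55,"tz":0,"gripper":1},{"wx":0,"wy":0,"wz":0,"tx":42,"ty":-83,"tz":0,"gripper":1},{"wx":0,"wy":0,"wz":0,"tx":57,"ty":-113,"tz":0,"gripper":1},{"wx":0,"wy":0,"wz":0,"tx":57,"ty":-113,"tz":0,"gripper":1}]'
python3 - <<'E'
from h import *
im,d=snap('wrist'); P=cloud('wrist',d)
print([(np.round(x['point'],4),round(x['confidence'],2)) for x in nets.place_of('flap_handle','wrist')[:2]])
m=(d>0)&(P[...,2]>.138)&(P[...,2]<.15)&(abs(P[...,0]-.5)<.018)&(abs(P[...,1]-.1)<.03)
q=P[m]; print(m.sum(),q.mean(0),cv2.minAreaRect(q[:,:2].astype(np.float32)))
delta([.4974,.1012,.137])
E
```

```text
time_s: 12.55
tool_pos: [0.4603, -0.1764, 0.2217]
tool_rot: [-179.9, 0.1, 19.5]
force: [1.6, 0.4, -0.0]
grip_width: 0.0871
grasp_force: 0.0
time_s: 12.97
tool_pos: [0.4802, -0.0231, 0.2218]
tool_rot: [-180.0, 0.1, 19.5]
force: [1.6, -0.5, 0.9]
grip_width: 0.0868
grasp_force: 0.0
time_s: 13.38
tool_pos: [0.4957, 0.1091, 0.2212]
tool_rot: [-179.8, 0.1, 20.1]
force: [-0.8, 1.2, 0.1]
grip_width: 0.0873
grasp_force: 0.0
[(array([0.4976, 0.1021, 0.136 ]), 0.64), (array([0.6041, 0.1353, 0.1006]), 0.55)]
1037 [0.49967656 0.09647911 0.14211164] ((0.4990706145763397, 0.09617995470762253), (0.01322182547301054, 0.03361387550830841), 19.18934440612793)
shift mm [  1.2   1.3 103.1] rot [180.    0.2  19.7]
```

```bash
python3 -m creep '[{"wx":0,"wy":0,"wz":0,"tx":0,"ty":1,"tz":10,"gripper":1},{"wx":0,"wy":0,"wz":0,"tx":0,"ty":1,"tz":25,"gripper":1},{"wx":0,"wy":0,"wz":0,"tx":0,"ty":1,"tz":35,"gripper":1},{"wx":0,"wy":0,"wz":0,"tx":0,"ty":1,"tz":35,"gripper":1},{"wx":0,"wy":0,"wz":0,"tx":0,"ty":1,"tz":35,"gripper":1}]'
python3 - <<'E'
from h import *
im,d=snap('wrist'); P=cloud('wrist',d)
m=(d>0)&(P[...,2]>.138)&(P[...,2]<.15)&(abs(P[...,0]-.5)<.018)&(abs(P[...,1]-.1)<.03)
q=P[m]; print(m.sum(),q.mean(0),cv2.minAreaRect(q[:,:2].astype(np.float32)))
c=q.mean(0);c[2]=.137;delta(c)
E
```

```text
time_s: 13.9
tool_pos: [0.4967, 0.099, 0.1871]
tool_rot: [180.0, 0.1, 19.4]
force: [-0.6, -0.1, -0.5]
grip_width: 0.087
grasp_force: 0.0
1422 [0.50059604 0.10097897 0.14274789] ((0.4997712969779968, 0.10056321322917938), (0.013665711507201195, 0.034029770642519), 19.480960845947266)
shift mm [ 3.6 -0.4 69.7] rot [-180.     0.    19.5]
```

```bash
python3 -m creep '[{"wx":0,"wy":0,"wz":0,"tx":2,"ty":0,"tz":20,"gripper":1},{"wx":0,"wy":0,"wz":0,"tx":2,"ty":0,"tz":40,"gripper":1},{"wx":0,"wy":0,"wz":0,"tx":2,"ty":0,"tz":55,"gripper":1},{"wx":0,"wy":0,"wz":0,"tx":2,"ty":0,"tz":69,"gripper":1},{"wx":0,"wy":0,"wz":0,"tx":2,"ty":0,"tz":69,"gripper":0.3}]' 20
python3 -m creep '[{"wx":0,"wy":0,"wz":0,"tx":0,"ty":0,"tz":0,"gripper":-1},{"wx":0,"wy":0,"wz":0,"tx":0,"ty":0,"tz":0,"gripper":-1},{"wx":0,"wy":0,"wz":0,"tx":0,"ty":0,"tz":0,"gripper":-1},{"wx":0,"wy":0,"wz":0,"tx":0,"ty":0,"tz":0,"gripper":-1},{"wx":0,"wy":0,"wz":0,"tx":0,"ty":0,"tz":0,"gripper":-1}]'
python3 -m creep '[{"wx":0,"wy":0,"wz":0,"tx":0,"ty":0,"tz":0,"gripper":-1},{"wx":0,"wy":0,"wz":0,"tx":0,"ty":0,"tz":0,"gripper":-1},{"wx":0,"wy":0,"wz":0,"tx":0,"ty":0,"tz":0,"gripper":-1},{"wx":0,"wy":0,"wz":0,"tx":0,"ty":0,"tz":0,"gripper":-1},{"wx":0,"wy":0,"wz":0,"tx":0,"ty":0,"tz":0,"gripper":-1}]'
python3 - <<'E'
import numpy as np
# tool: tilt phi about tool y (sign: body to +x), TCP 19mm beyond grasp; print TCP shift in start tool axes
r=np.hypot(112,34.5); a0=np.arctan2(34.5,112)
for th in range(6,97,6):
    t=np.radians(th); phi=np.radians(0 if th<36 else (th-36)*.5)
    gx=-r*np.cos(a0+t)+112; gz=r*np.sin(a0+t)-34.5   # grasp motion: housing x, up
    # tool z direction = (-sin phi, -cos phi); start (0,-1)
    x=gx-19*np.sin(phi); z=gz+19-19*np.cos(phi)
    print(th,'tx %.0f tz %.0f wy %.0f'%(x,-z,np.degrees(phi)))
E
```

```text
time_s: 14.37
tool_pos: [0.4978, 0.1003, 0.1171]
tool_rot: [180.0, 0.2, 19.5]
force: [-0.3, 0.4, -0.1]
grip_width: 0.0847
grasp_force: 0.0
time_s: 14.78
tool_pos: [0.4998, 0.1011, 0.1199]
tool_rot: [-180.0, -0.1, 19.5]
force: [-0.0, -0.4, -0.3]
grip_width: 0.0548
grasp_force: 0.0
time_s: 15.2
tool_pos: [0.4993, 0.1011, 0.1192]
tool_rot: [-180.0, -0.0, 19.5]
force: [-1.0, 0.5, 1.5]
grip_width: 0.0334
grasp_force: 20.0
6 tx 4 tz -12 wy 0
12 tx 10 tz -23 wy 0
18 tx 16 tz -33 wy 0
24 tx 24 tz -43 wy 0
30 tx 32 tz -51 wy 0
36 tx 42 tz -59 wy 0
42 tx 51 tz -66 wy 3
48 tx 61 tz -72 wy 6
54 tx 71 tz -77 wy 9
60 tx 82 tz -80 wy 12
66 tx 93 tz -82 wy 15
72 tx 104 tz -84 wy 18
78 tx 116 tz -83 wy 21
84 tx 127 tz -82 wy 24
90 tx 138 tz -80 wy 27
96 tx 149 tz -76 wy 30
```

Gripped (33 mm wide, 20 N). Now I'll swing along the arc, adding tilt only at the end.

```bash
python3 -m creep '[{"wx":0,"wy":0,"wz":0,"tx":4,"ty":0,"tz":-12,"gripper":-1},{"wx":0,"wy":0,"wz":0,"tx":10,"ty":0,"tz":-23,"gripper":-1},{"wx":0,"wy":0,"wz":0,"tx":16,"ty":0,"tz":-33,"gripper":-1},{"wx":0,"wy":0,"wz":0,"tx":24,"ty":0,"tz":-43,"gripper":-1},{"wx":0,"wy":0,"wz":0,"tx":32,"ty":0,"tz":-51,"gripper":-1}]' 25
python3 -m creep '[{"wx":0,"wy":0,"wz":0,"tx":9,"ty":0,"tz":-8,"gripper":-1},{"wx":0,"wy":0,"wz":0,"tx":19,"ty":0,"tz":-15,"gripper":-1},{"wx":0,"wy":0,"wz":0,"tx":30,"ty":0,"tz":-20,"gripper":-1},{"wx":0,"wy":0,"wz":0,"tx":42,"ty":0,"tz":-25,"gripper":-1},{"wx":0,"wy":0,"wz":0,"tx":54,"ty":0,"tz":-28,"gripper":-1}]'
python3 - <<'E'
from h import *
o=get_obs();print(o['qpos'],o['wrist_torque'])
im,d=snap('side','s4')
print([(np.round(x['point'],4),round(x['confidence'],2)) for x in nets.place_of('flap_handle','side')[:2]])
cv2.imwrite('pics/s4.png',cv2.resize(im[130:310,240:480],(800,600),interpolation=cv2.INTER_CUBIC)[:,:,::-1])
E
```

```text
time_s: 15.62
tool_pos: [0.5274, 0.1109, 0.1689]
tool_rot: [-180.0, 0.3, 19.5]
force: [-3.2, -0.8, -4.9]
grip_width: 0.0337
grasp_force: 25.0
time_s: 16.03
tool_pos: [0.5785, 0.129, 0.1984]
tool_rot: [-180.0, 0.3, 19.5]
force: [-6.2, -1.2, 6.2]
grip_width: 0.0338
grasp_force: 25.0
[-34.91890238  12.72990869  23.06494857  94.11283666  -5.14170437
  74.52825622 -81.44002852] [-0.50958837  1.65795135 -0.03863799]
[(array([0.5752, 0.1284, 0.2168]), 0.97)]
```

View pics/s4.png

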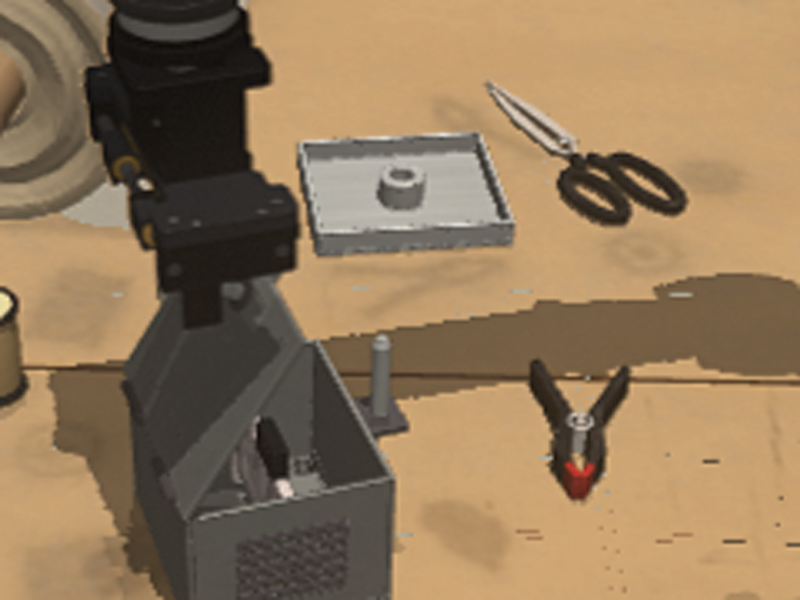

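The crop shows the flap about 60° open in the gripper (200,300), the collar lying in the tray (400,185), and the tab visible at (270,445). I'll continue the swing with tilt.

```bash
python3 -m creep '[{"wx":0,"wy":-6,"wz":0,"tx":10,"ty":0,"tz":-2,"gripper":-1},{"wx":0,"wy":-12,"wz":0,"tx":20,"ty":0,"tz":-3,"gripper":-1},{"wx":0,"wy":-18,"wz":0,"tx":31,"ty":0,"tz":-3,"gripper":-1},{"wx":0,"wy":-24,"wz":0,"tx":41,"ty":0,"tz":-2,"gripper":-1},{"wx":0,"wy":-30,"wz":0,"tx":51,"ty":0,"tz":0,"gripper":-1}]'
python3 -m creep '[{"wx":0,"wy":0,"wz":0,"tx":0,"ty":0,"tz":0,"gripper":-1},{"wx":0,"wy":0,"wz":0,"tx":0,"ty":0,"tz":0,"gripper":-1}]'
python3 - <<'E'
from h import *
print(get_obs()['qpos'])
im,d=snap('side')
print([(np.round(x['point'],4),round(x['confidence'],2)) for x in nets.place_of('flap_handle','side')[:2]])
print([(np.round(x['point'],4),round(x['confidence'],2)) for x in nets.place_of('filter_tab','side')[:2]])
E
```

```text
time_s: 16.55
tool_pos: [0.6275, 0.1463, 0.1983]
tool_rot: [180.0, 30.5, 19.5]
force: [-2.1, -3.0, 3.0]
grip_width: 0.0338
grasp_force: 25.0
time_s: 16.72
tool_pos: [0.6294, 0.1469, 0.1881]
tool_rot: [179.9, 30.5, 19.5]
force: [-6.3, -3.2, -29.2]
grip_width: 0.0324
grasp_force: 24.9
[-27.63409048  45.39659634  22.47434513  55.62307796 -10.16725582
 111.5518193  -78.78662521]
[(array([0.636 , 0.1464, 0.217 ]), 0.77), (array([ 0.6074, -0.2084, -0.0021]), 0.67)]
[(array([0.5295, 0.1154, 0.0714]), 0.89), (array([0.5406, 0.1165, 0.0029]), 0.63)]
```

The flap is at about 89°. The force rose, so I'll release and check.

```bash
python3 -m creep '[{"wx":0,"wy":0,"wz":0,"tx":0,"ty":0,"tz":0,"gripper":0.5}]'
python3 -m creep '[{"wx":0,"wy":0,"wz":0,"tx":0,"ty":0,"tz":0,"gripper":0.5},{"wx":0,"wy":0,"wz":0,"tx":0,"ty":0,"tz":0,"gripper":0.5},{"wx":0,"wy":0,"wz":0,"tx":0,"ty":0,"tz":0,"gripper":0.5},{"wx":0,"wy":0,"wz":0,"tx":0,"ty":0,"tz":0,"gripper":0.5}]'
python3 - <<'E'
from h import *
im,d=snap('side')
cv2.imwrite('pics/s5.png',cv2.resize(im[130:310,200:440],(800,600),interpolation=cv2.INTER_CUBIC)[:,:,::-1])
E
```

```text
time_s: 16.95
tool_pos: [0.6265, 0.146, 0.1922]
tool_rot: [-179.9, 30.4, 19.5]
force: [-0.4, -0.4, -0.9]
grip_width: 0.0343
grasp_force: 0.0
time_s: 17.28
tool_pos: [0.6289, 0.147, 0.2008]
tool_rot: [-180.0, 29.7, 19.6]
force: [-0.5, -0.7, 0.5]
grip_width: 0.0578
grasp_force: 0.0
```

View pics/s5.png

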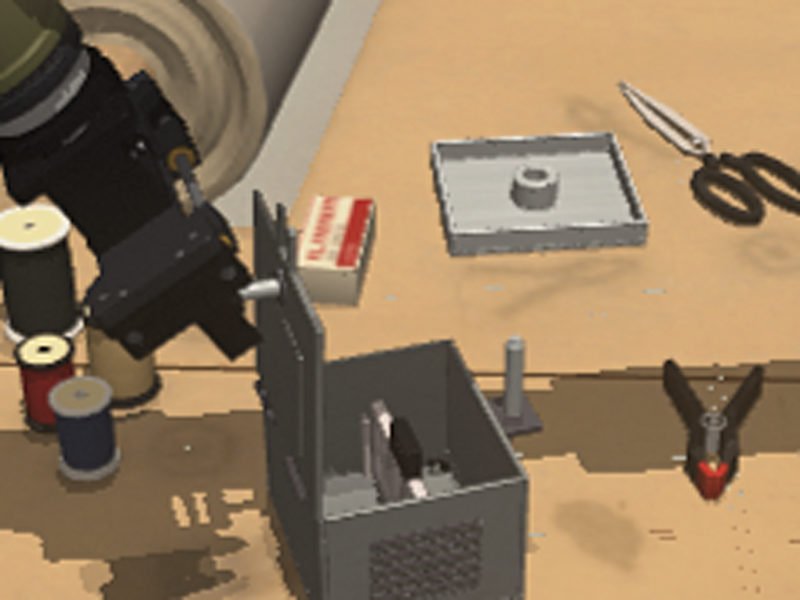

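The crop shows the flap standing upright at (290,330), the fingers clear of the handle, and the tab at (405,450). I'll retreat along the tool, rise, un-tilt, and cross above the flap to the tab.

```bash
python3 -m creep '[{"wx":0,"wy":0,"wz":0,"tx":0,"ty":0,"tz":-10,"gripper":0.5},{"wx":0,"wy":0,"wz":0,"tx":0,"ty":0,"tz":-28,"gripper":0.5},{"wx":0,"wy":0,"wz":0,"tx":0,"ty":0,"tz":-50,"gripper":0.5},{"wx":0,"wy":0,"wz":0,"tx":0,"ty":0,"tz":-72,"gripper":0.5},{"wx":0,"wy":0,"wz":0,"tx":0,"ty":0,"tz":-90,"gripper":0.5}]'
python3 -m creep '[{"wx":0,"wy":6,"wz":0,"tx":-3,"ty":0,"tz":-6,"gripper":0.5},{"wx":0,"wy":12,"wz":0,"tx":-6,"ty":0,"tz":-12,"gripper":0.5},{"wx":0,"wy":18,"wz":0,"tx":-9,"ty":0,"tz":-18,"gripper":0.5},{"wx":0,"wy":24,"wz":0,"tx":-12,"ty":0,"tz":-24,"gripper":0.5},{"wx":0,"wy":30,"wz":0,"tx":-17,"ty":0,"tz":-30,"gripper":0.5}]'
python3 -m creep '[{"wx":0,"wy":0,"wz":0,"tx":0,"ty":0,"tz":0,"gripper":0.5},{"wx":0,"wy":0,"wz":0,"tx":0,"ty":0,"tz":0,"gripper":0.5}]'
python3 - <<'E'
from h import *
delta([.5326,.1137,.33]); print(get_obs()['qpos'])
im,d=snap('side')
print([(np.round(x['point'],4),round(x['confidence'],2)) for x in nets.place_of('flap_handle','side')[:2]])
E
```

```text
time_s: 17.75
tool_pos: [0.6531, 0.1583, 0.2589]
tool_rot: [-179.8, 27.5, 19.9]
force: [0.2, 0.7, -0.5]
grip_width: 0.0651
grasp_force: 0.0
time_s: 18.17
tool_pos: [0.6521, 0.1559, 0.2944]
tool_rot: [179.8, -2.8, 19.6]
force: [-0.1, -0.3, 0.8]
grip_width: 0.0652
grasp_force: 0.0
time_s: 18.33
tool_pos: [0.6505, 0.1551, 0.2951]
tool_rot: [179.9, -2.5, 19.6]
force: [0.6, -0.0, -0.1]
grip_width: 0.065
grasp_force: 0.0
shift mm [-123.3   -0.5  -21.7] rot [179.9  -2.5  19.6]
[-28.49658594  17.59940189  16.82404441  76.8038105   -5.23153571
  83.77542564 -82.4807073 ]
[(array([0.6319, 0.1492, 0.2198]), 0.69)]
```

```bash
python3 -m creep '[{"wx":0,"wy":-1,"wz":0,"tx":-15,"ty":0,"tz":-5,"gripper":0.5},{"wx":0,"wy":-2.5,"wz":0,"tx":-40,"ty":0,"tz":-5,"gripper":0.5},{"wx":0,"wy":-2.5,"wz":0,"tx":-70,"ty":0,"tz":-5,"gripper":0.5},{"wx":0,"wy":-2.5,"wz":0,"tx":-100,"ty":0,"tz":-5,"gripper":0.5},{"wx":0,"wy":-2.5,"wz":0,"tx":-123,"ty":0,"tz":0,"gripper":0.5}]'
python3 -m creep '[{"wx":0,"wy":0,"wz":0,"tx":0,"ty":0,"tz":20,"gripper":0.5},{"wx":0,"wy":0,"wz":0,"tx":0,"ty":0,"tz":40,"gripper":0.5},{"wx":0,"wy":0,"wz":0,"tx":0,"ty":0,"tz":50,"gripper":0.5},{"wx":0,"wy":0,"wz":0,"tx":0,"ty":0,"tz":50,"gripper":0.5},{"wx":0,"wy":0,"wz":0,"tx":0,"ty":0,"tz":50,"gripper":0.5}]'
python3 - <<'E'
from h import *
im,d=snap('wrist','w2'); P=cloud('wrist',d)
for c in ['wrist','top','side']:
    if c!='wrist': snap(c)
    print(c,[(np.round(x['point'],4),round(x['confidence'],2)) for x in nets.place_of('filter_tab',c)[:2]])
m=(d>0)&(P[...,2]>.07)&(P[...,2]<.092)&(abs(P[...,0]-.5326)<.035)&(abs(P[...,1]-.1137)<.04)
q=P[m]; print(m.sum(),q.mean(0) if len(q) else 0,cv2.minAreaRect(q[:,:2].astype(np.float32)) if len(q) else 0)
delta([.5326,.1137,.078])
E
```

```text
time_s: 18.85
tool_pos: [0.5353, 0.1143, 0.2874]
tool_rot: [179.7, 0.2, 19.7]
force: [0.7, -0.8, 0.4]
grip_width: 0.0654
grasp_force: 0.0
time_s: 19.27
tool_pos: [0.5363, 0.1148, 0.2367]
tool_rot: [179.7, 0.3, 19.7]
force: [-0.2, -0.2, 1.4]
grip_width: 0.0651
grasp_force: 0.0
wrist [(array([0.5379, 0.1075, 0.0768]), 0.63)]
top []
side []
802 [0.53561126 0.11285852 0.0857653 ] ((0.5345685482025146, 0.11246811598539352), (0.01218551304191351, 0.035849615931510925), 19.5722713470459)
shift mm [ -4.   -1.  178.6] rot [1.798e+02 1.000e-01 1.970e+01]
```

View pics/w2.png

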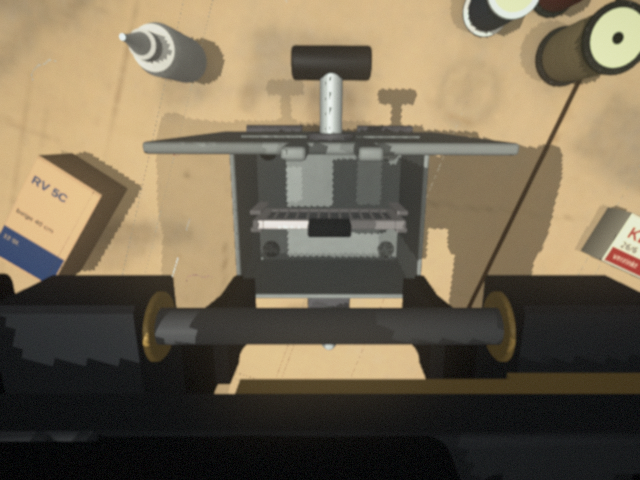

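The wrist view shows the tab at (330,227) in the plate's top edge and the flap upright at row 145. The tips must stay above the plate's top edge (z 0.064), so I'll descend to TCP z of about 0.070.

```bash
python3 -m creep '[{"wx":0,"wy":0,"wz":0,"tx":-3,"ty":1,"tz":15,"gripper":0.5},{"wx":0,"wy":0,"wz":0,"tx":-3,"ty":1,"tz":40,"gripper":0.5},{"wx":0,"wy":0,"wz":0,"tx":-3,"ty":1,"tz":65,"gripper":0.5},{"wx":0,"wy":0,"wz":0,"tx":-3,"ty":1,"tz":90,"gripper":0.5},{"wx":0,"wy":0,"wz":0,"tx":-3,"ty":1,"tz":110,"gripper":0.5}]'
python3 -m creep '[{"wx":0,"wy":0,"wz":0,"tx":0,"ty":0,"tz":15,"gripper":0.5},{"wx":0,"wy":0,"wz":0,"tx":0,"ty":0,"tz":30,"gripper":0.5},{"wx":0,"wy":0,"wz":0,"tx":0,"ty":0,"tz":45,"gripper":0.5},{"wx":0,"wy":0,"wz":0,"tx":0,"ty":0,"tz":56,"gripper":0.5},{"wx":0,"wy":0,"wz":0,"tx":0,"ty":0,"tz":56,"gripper":0.5}]'
python3 -m creep '[{"wx":0,"wy":0,"wz":0,"tx":0,"ty":0,"tz":0,"gripper":-1},{"wx":0,"wy":0,"wz":0,"tx":0,"ty":0,"tz":0,"gripper":-1},{"wx":0,"wy":0,"wz":0,"tx":0,"ty":0,"tz":0,"gripper":-1},{"wx":0,"wy":0,"wz":0,"tx":0,"ty":0,"tz":0,"gripper":-1},{"wx":0,"wy":0,"wz":0,"tx":0,"ty":0,"tz":0,"gripper":-1}]' 30
python3 -m creep '[{"wx":0,"wy":0,"wz":0,"tx":0,"ty":0,"tz":0,"gripper":-1},{"wx":0,"wy":0,"wz":0,"tx":0,"ty":0,"tz":0,"gripper":-1},{"wx":0,"wy":0,"wz":0,"tx":0,"ty":0,"tz":0,"gripper":-1}]' 30
```

```text
time_s: 19.98
tool_pos: [0.5332, 0.1122, 0.1259]
tool_rot: [179.8, 0.2, 19.7]
force: [-0.5, -0.5, -0.4]
grip_width: 0.0649
grasp_force: 0.0
time_s: 20.4
tool_pos: [0.532, 0.1116, 0.0691]
tool_rot: [179.8, 0.4, 19.7]
force: [-1.0, -0.1, -1.2]
grip_width: 0.0654
grasp_force: 0.0
time_s: 20.82
tool_pos: [0.534, 0.1121, 0.0719]
tool_rot: [179.8, 0.1, 19.7]
force: [-0.5, 0.0, -0.4]
grip_width: 0.0399
grasp_force: 0.0
time_s: 21.07
tool_pos: [0.5339, 0.1122, 0.0717]
tool_rot: [179.8, 0.1, 19.7]
force: [-0.4, -0.1, 3.5]
grip_width: 0.0356
grasp_force: 30.0
```

```bash
python3 -m creep '[{"wx":0,"wy":0,"wz":0,"tx":0,"ty":0,"tz":-5,"gripper":-1},{"wx":0,"wy":0,"wz":0,"tx":0,"ty":0,"tz":-12,"gripper":-1},{"wx":0,"wy":0,"wz":0,"tx":0,"ty":0,"tz":-22,"gripper":-1},{"wx":0,"wy":0,"wz":0,"tx":0,"ty":0,"tz":-32,"gripper":-1},{"wx":0,"wy":0,"wz":0,"tx":0,"ty":0,"tz":-42,"gripper":-1}]' 35
python3 -m creep '[{"wx":0,"wy":0,"wz":0,"tx":0,"ty":0,"tz":-12,"gripper":-1},{"wx":0,"wy":0,"wz":0,"tx":0,"ty":0,"tz":-25,"gripper":-1},{"wx":0,"wy":0,"wz":0,"tx":0,"ty":0,"tz":-40,"gripper":-1},{"wx":0,"wy":0,"wz":0,"tx":0,"ty":0,"tz":-55,"gripper":-1},{"wx":0,"wy":0,"wz":0,"tx":0,"ty":0,"tz":-70,"gripper":-1}]'
python3 -m creep '[{"wx":0,"wy":0,"wz":0,"tx":0,"ty":0,"tz":-15,"gripper":-1},{"wx":0,"wy":0,"wz":0,"tx":0,"ty":0,"tz":-30,"gripper":-1},{"wx":0,"wy":0,"wz":0,"tx":0,"ty":0,"tz":-45,"gripper":-1},{"wx":0,"wy":0,"wz":0,"tx":0,"ty":0,"tz":-58,"gripper":-1},{"wx":0,"wy":0,"wz":0,"tx":0,"ty":0,"tz":-58,"gripper":-1}]'
python3 - <<'E'
from h import *
im,d=snap('side')
cv2.imwrite('pics/s6.png',cv2.resize(im[100:310,200:480],(800,600),interpolation=cv2.INTER_CUBIC)[:,:,::-1])
for q in ['filter_tab','flap_handle','collar_centre']: print(q,[(np.round(x['point'],4),round(x['confidence'],2)) for x in nets.place_of(q,'side')[:2]])
delta([.4447,-.31,.23],)
E
```

```text
time_s: 21.48
tool_pos: [0.5337, 0.1122, 0.1144]
tool_rot: [179.8, 0.1, 19.7]
force: [-0.2, 0.6, -1.7]
grip_width: 0.035
grasp_force: 35.0
time_s: 21.9
tool_pos: [0.5337, 0.1125, 0.1849]
tool_rot: [179.8, 0.1, 19.7]
force: [-0.9, 0.5, 0.3]
grip_width: 0.0358
grasp_force: 35.0
time_s: 22.32
tool_pos: [0.5353, 0.1131, 0.2452]
tool_rot: [179.8, -0.2, 19.7]
force: [0.1, -0.4, -0.6]
grip_width: 0.0353
grasp_force: 35.0
filter_tab [(array([0.5353, 0.1157, 0.2456]), 0.87)]
flap_handle [(array([0.6321, 0.1452, 0.2181]), 0.64)]
collar_centre [(array([ 0.4437, -0.3084,  0.0128]), 0.68), (array([ 0.6052, -0.2069, -0.002 ]), 0.59)]
shift mm [-225.4  368.2   31.4] rot [179.8   0.2  19.7]
```

View pics/s6.png

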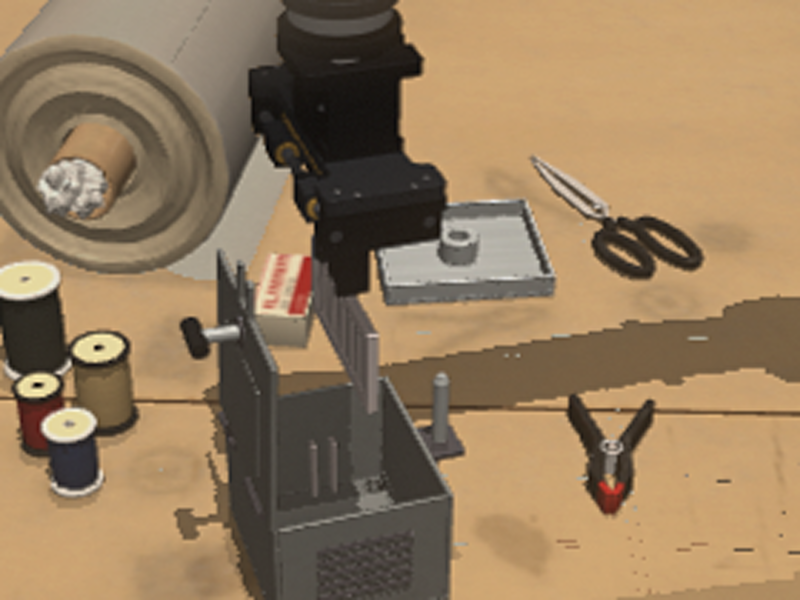

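The crop shows the plate upright in the gripper (345,340) above the housing, the flap open, and the collar in the tray (458,245). I'll carry it to the tray smoothly.

```bash
python3 -m creep '[{"wx":0,"wy":0,"wz":0,"tx":-4,"ty":6,"tz":0,"gripper":-1},{"wx":0,"wy":0,"wz":0,"tx":-12,"ty":18,"tz":0,"gripper":-1},{"wx":0,"wy":0,"wz":0,"tx":-24,"ty":37,"tz":0,"gripper":-1},{"wx":0,"wy":0,"wz":0,"tx":-37,"ty":59,"tz":0,"gripper":-1},{"wx":0,"wy":0,"wz":0,"tx":-50,"ty":82,"tz":0,"gripper":-1}]' 35
python3 -m creep '[{"wx":0,"wy":0,"wz":0,"tx":-14,"ty":23,"tz":0,"gripper":-1},{"wx":0,"wy":0,"wz":0,"tx":-28,"ty":46,"tz":0,"gripper":-1},{"wx":0,"wy":0,"wz":0,"tx":-42,"ty":69,"tz":0,"gripper":-1},{"wx":0,"wy":0,"wz":0,"tx":-56,"ty":92,"tz":0,"gripper":-1},{"wx":0,"wy":0,"wz":0,"tx":-70,"ty":115,"tz":0,"gripper":-1}]'
python3 -m creep '[{"wx":0,"wy":0,"wz":0,"tx":-14,"ty":23,"tz":0,"gripper":-1},{"wx":0,"wy":0,"wz":0,"tx":-28,"ty":46,"tz":0,"gripper":-1},{"wx":0,"wy":0,"wz":0,"tx":-42,"ty":69,"tz":0,"gripper":-1},{"wx":0,"wy":0,"wz":0,"tx":-56,"ty":92,"tz":0,"gripper":-1},{"wx":0,"wy":0,"wz":0,"tx":-70,"ty":115,"tz":0,"gripper":-1}]'
python3 -m creep '[{"wx":0,"wy":0,"wz":0,"tx":-13,"ty":22,"tz":5,"gripper":-1},{"wx":0,"wy":0,"wz":0,"tx":-24,"ty":38,"tz":15,"gripper":-1},{"wx":0,"wy":0,"wz":0,"tx":-31,"ty":50,"tz":28,"gripper":-1},{"wx":0,"wy":0,"wz":0,"tx":-35,"ty":56,"tz":40,"gripper":-1},{"wx":0,"wy":0,"wz":0,"tx":-35,"ty":56,"tz":48,"gripper":-1}]'
python3 -m creep '[{"wx":0,"wy":0,"wz":0,"tx":0,"ty":0,"tz":0,"gripper":-1},{"wx":0,"wy":0,"wz":0,"tx":0,"ty":0,"tz":0,"gripper":-1},{"wx":0,"wy":0,"wz":0,"tx":0,"ty":0,"tz":0,"gripper":-1},{"wx":0,"wy":0,"wz":0,"tx":0,"ty":0,"tz":0,"gripper":-1},{"wx":0,"wy":0,"wz":0,"tx":0,"ty":0,"tz":0,"gripper":-1}]'
python3 - <<'E'
from h import *
im,d=snap('side')
cv2.imwrite('pics/s7.png',cv2.resize(im[60:310,220:480],(800,600),interpolation=cv2.INTER_CUBIC)[:,:,::-1])
for q in ['filter_tab','flap_handle','collar_centre','staple_box','zip_box','glue_bottle']: print(q,[(np.round(x['point'],4),round(x['confidence'],2)) for x in nets.place_of(q,'side')[:2]])
E
```

```text
time_s: 22.93
tool_pos: [0.513, 0.0166, 0.241]
tool_rot: [179.8, 0.2, 19.7]
force: [0.3, -0.1, -0.9]
grip_width: 0.0356
grasp_force: 35.0
time_s: 23.35
tool_pos: [0.4853, -0.1158, 0.2418]
tool_rot: [179.8, 0.2, 19.6]
force: [0.1, -0.1, 0.3]
grip_width: 0.0358
grasp_force: 35.0
time_s: 23.77
tool_pos: [0.4577, -0.2474, 0.2425]
tool_rot: [179.8, 0.2, 19.6]
force: [0.8, -0.8, -0.7]
grip_width: 0.0356
grasp_force: 35.0
time_s: 24.18
tool_pos: [0.443, -0.3118, 0.1936]
tool_rot: [179.8, 0.3, 19.4]
force: [0.5, -0.2, -1.2]
grip_width: 0.0359
grasp_force: 35.0
time_s: 24.6
tool_pos: [0.4463, -0.3092, 0.1959]
tool_rot: [179.7, 0.1, 19.7]
force: [0.2, 0.8, 0.4]
grip_width: 0.0356
grasp_force: 35.0
filter_tab [(array([ 0.4465, -0.3059,  0.197 ]), 0.81), (array([ 0.4454, -0.3105, -0.0029]), 0.57)]
flap_handle [(array([0.6295, 0.1479, 0.2186]), 0.73)]
collar_centre [(array([ 0.4443, -0.3095,  0.0142]), 0.45)]
staple_box [(array([ 0.6091, -0.2035, -0.0023]), 0.73)]
zip_box [(array([ 0.4443,  0.3538, -0.0033]), 0.82), (array([0.6331, 0.1462, 0.2177]), 0.54)]
glue_bottle [(array([ 0.6253,  0.2862, -0.0017]), 0.86)]
```

View pics/s7.png

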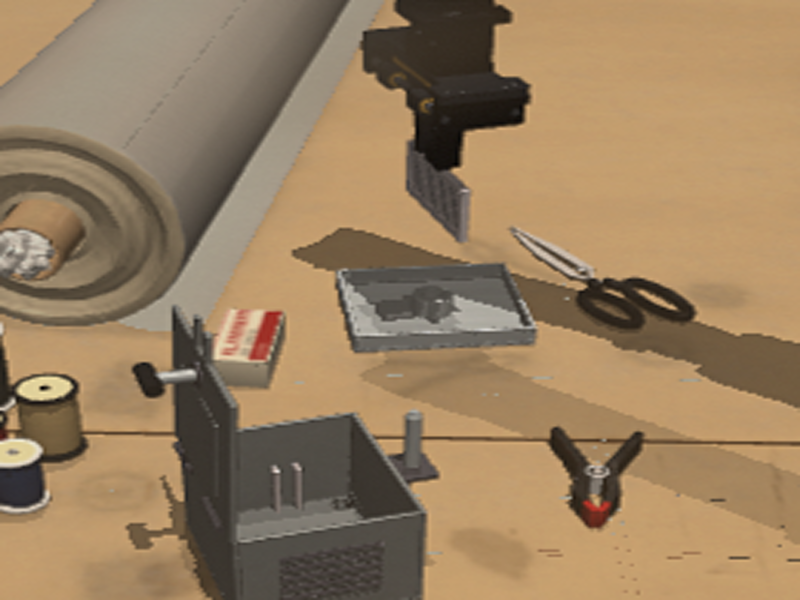

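The crop shows the plate upright at (438,195) above the tray, the collar in the tray (435,300), the flap open, and the bystanders in place. I'm handing in.

```bash
python3 -c "
from cell import env
print(env.sign_off())"
```

```text
the job is handed in; nothing more can be done
None
```

I handed the job in at about 25 s: the plate is held upright about 10 cm above the tray centre, the flap stands open near 90°, the collar is in the tray and the bystanders have not moved; sign-off returned no verdict.

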